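# Open the napkin box at the griddle counter

### The arm

A 6-joint arm with a two-finger parallel gripper is mounted at the origin on the work surface. World frame = base frame: x ahead of the robot, y to its left, z up, the work surface at z = 0. Lengths are in mm, angles in rad, forces in N, time in s.
With the tool pointing down it reaches from about 275 to 750 mm from the base axis. Payload 10.2 kg.
Tool frame: the origin (TCP) lies at the very end of the fingers, on their centre line; the grasp point (between the pads) lies 19 mm behind it (ctrl.pinch_z is the distance from the TCP to the grasp point, in mm); y points along the fingers, z is the direction in which the jaws open and shut, and the axes are right-handed (so a half turn about y gives the same grasp; the last joint's range is limited). The gripper opens to 85 mm and grips with 20 to 120 N. Pads are 22 mm wide; open, the fingers measure 114 mm over their backs; the gripper's body (76 mm by 85 mm) begins 54 mm behind the grasp point. The pads swing forward as they close: fully open they stand 13 mm farther back than shut.
Start: joints at [-1.541, 0.313, 1.498, -0, 1.331, -0.223], TCP at [131.297, -508.323, 231.294] pointing down, gripper open.
Joint ranges: [-2.94, 2.94], [-0.97, 2.17], [0.19, 2.56], [-1.23, 4.37], [0.02, 3.11], [-2.88, 2.88]. Speed limits (rad/s): [2.39, 2.39, 3.01, 3.14, 3.14, 3.14].

### API

Orientations are given as a unit quaternion [w, x, y, z].
In Python, from rig import sense, eyes, ctrl gives the robot as it stands. The module is installed in compiled form; this text tells all that it offers.
- The arm moves only by the shell command python3 -m handwheel 'ROWS' [FORCE]. ROWS is JSON, a list of rows, each an object of numbers: "grip": the finger opening in mm, from 0 to 85.4; "tx", "ty", "tz": the shift along the tool's x, y, z in mm; "wx", "wy", "wz": the turn, a rotation vector about the tool's x, y, z in rad. In form: [{"grip": .., "tx": .., "ty": .., "tz": .., "wx": .., "wy": .., "wz": ..}, ...]. A call has 1 to 10 rows; each row shifts and turns the commanded pose from where the row before left it, along the tool's axes as they then stand; what a row does not reach is not made up. A row lasts 1/12 s, in which the tool goes at most 41.7 mm and 7.16 degrees, less where a joint would pass 70% of its speed; a pose out of reach is approached as far as the arm can. A call is refused whole if a number of a shift passes 41.7 or a number of a turn 0.125, either way. A call with a gripper value outside its range is refused whole. The fingers move at their own pace and stop on an object; FORCE is the grip in N (left out, the last holds). Time passes only in rows, so rows that do not move let the fingers close. It gives the time, the measured TCP pose, the force and the opening at its end, in the units of the state.
- sense(): the state, without advancing time (a new reading comes with each control period).
- eyes.capture(name): name is "side" or "top" or "wrist"; returns a dict with "pixels" (384x512x3 uint8, red, green, blue), "mtx" (3x3 intrinsics, pixels), "R" (3x3) and "t" (3): a world point X has camera coordinates R X + t. Camera axes: x right, y down, z forward; pixel columns grow to the right and rows downward; lengths in mm; the calibration is good to about 2 mm. A picture is of the moment at which its call begins. There is no depth.
- ctrl.finish_job(): hands the job in, once; it reports no verdict.
The state is a dict: "time_s": time; "joints": joint angles; "dq": joint speeds; "tau": joint torques, N m; "eef_pos": TCP position; "ee_rot": TCP orientation; "force": force on the tool from outside, world axes, zero at the start; "wrist_torque": the same for the moment, N m; "grip_width": opening from 0.0 (shut) to 1.0 (fully open).
Only numpy, scipy, OpenCV 4.12 (cv2) and the standard library are available. Lean on these libraries where they do the work, as an engineer would, in place of code of your own. Each camera call takes 0.05 s, during which the arm holds its last target.

### The job

Open the napkin box, the widest of the three steel boxes on the counter: press its lid down near the front edge with the fingertips until the touch catch lets go and the spring raises the lid ajar, then push the lid back with the fingers until it stands fully open, upright or leaning back, and let go of it. Leave the two narrow boxes shut, and do not lift, tip or shove any box, the shaker or the ring mould.

Things in the scene. Friction and masses are not known exactly. Their poses are not given: they have to be found in the camera images.
- wide_box: The napkin box: plain steel box with an inset hinged lid, 150 mm deep (x), 160 mm wide (y), rim 100 mm high, walls 6 mm; the widest of the three. Stands loose on a rubber foot, about 3 kg; origin at the centre of its underside, x axis from the front (robot side at yaw 0) to the hinge side, y axis across the width, z up. Hinge line 67 mm behind the origin (+x) at height 102 mm.
- wide_lid (a joint): Lid hinge angle, rad: 0 shut and caught; catch lets go at about -0.035 (front pressed in 5 mm, 4 to 8 N); -0.05 end of press; about 0.41 ajar on its spring pin; 1.57 upright; 1.9 leaning back on its stop. Above 0.41 unsprung, slightly stiff: falls back to ajar if left below about 1.35, stays when left upright or beyond. Once released the catch does not grip again.
- wide_lid_press (a point): Where to press: the middle of a thin 22 mm ring mark on top of the napkin box's lid, 20 mm behind its front edge, centred on its width; 106 mm above the counter when shut. The lid's top stands 6 mm above the box's rim when shut. Moves with the lid.
- wide_lid_edge (a point): Middle of the front edge of the napkin box's lid, at half its 8 mm thickness; 134.5 mm from the hinge line, 145 mm wide; at 102 mm height when shut, about 155 mm when ajar. Moves with the lid. A latch tongue 30 mm wide, mid-width, hangs 12 mm below the lid's underside, 20 mm behind this edge.
- wide_lid_hinge (a point): Middle of the hinge line of the napkin box's lid, at its far (+x) rim, 102 mm above the counter; the line runs along the box's y. The lid swings up and away from the robot.
- slim_a_box: One of two identical narrow decoy boxes: same steel spring-lid box as the wide one but only 110 mm wide (y); 150 mm deep, 106 mm tall. To be left shut. Its origin at the centre of its underside, x axis from the front (robot side at yaw 0) to the hinge side, y axis across the width, z up. Stands loose, about 3 kg.
- slim_a_lid (a joint): Lid hinge angle of that narrow box, rad: 0 shut, positive open, down to -0.05 when pressed in. It has the same touch catch and would pop open if pressed. Must stay shut.
- slim_b_box: One of two identical narrow decoy boxes: same steel spring-lid box as the wide one but only 110 mm wide (y); 150 mm deep, 106 mm tall. To be left shut. Its origin at the centre of its underside, x axis from the front (robot side at yaw 0) to the hinge side, y axis across the width, z up. Stands loose, about 3 kg.
- slim_b_lid (a joint): Lid hinge angle of that narrow box, rad: 0 shut, positive open, down to -0.05 when pressed in. It has the same touch catch and would pop open if pressed. Must stay shut.
- shaker: Bystander: white plastic salt shaker, 42 mm diameter, 72 mm tall, loose, origin at the centre of its underside. Leave it standing where it is.
- mould: Bystander: low steel ring mould, 84 mm outer diameter, 35 mm tall, 4 mm wall, loose, origin at the centre of its underside. Leave it where it is.

How it is judged (in metres and radians):
On the way:
1. the napkin box's lid is pressed in until its catch lets go, and springs up ajar (over 0.25 rad) (value of joint wide_lid above 0.25 rad), for 0.1 s.
At the end, for the whole second after the job is handed in: The napkin box's lid stands open at 1.4 rad or more, at rest; both narrow boxes are shut (under 0.06 rad); every box, the shaker and the mould are within 40 mm of where they began and upright (0.1 rad) (value of joint wide_lid above 1.4 rad and velocity of joint wide_lid between -0.1 and 0.1 rad/s and value of joint each of slim_a_lid, slim_b_lid below 0.06 rad and distance of each of wide_box, slim_a_box, slim_b_box, shaker, mould from where it was at the start of the episode below 0.04 m and angle between each of wide_box, slim_a_box, slim_b_box, shaker, mould's own z axis and vertical below 0.1 rad); the robot touches nothing.
It fails at once if a narrow box is popped open (value of joint any of slim_a_lid, slim_b_lid above 0.1 rad).
It fails at once if the napkin box is lifted, tipped or shoved (40 mm or more, 12 mm up, 0.2 rad) (distance of wide_box from where it was at the start of the episode above 0.04 m or height (world z) of wide_box above 0.012 m or angle between wide_box's own z axis and vertical above 0.2 rad).
It fails at once if a narrow box is lifted, tipped or shoved (40 mm or more, 12 mm up, 0.2 rad) (distance of any of slim_a_box, slim_b_box from where it was at the start of the episode above 0.04 m or height (world z) of any of slim_a_box, slim_b_box above 0.012 m or angle between any of slim_a_box, slim_b_box's own z axis and vertical above 0.2 rad).
It fails at once if the shaker is lifted, tipped or shoved (40 mm or more, 12 mm up, 0.2 rad) (distance of shaker from where it was at the start of the episode above 0.04 m or height (world z) of shaker above 0.012 m or angle between shaker's own z axis and vertical above 0.2 rad).
It fails at once if the ring mould is lifted, tipped or shoved (40 mm or more, 12 mm up, 0.2 rad) (distance of mould from where it was at the start of the episode above 0.04 m or height (world z) of mould above 0.012 m or angle between mould's own z axis and vertical above 0.2 rad).
It also fails if it takes over 48 s, if anything falls off the work surface, if the arm or the gripper's body presses on something with over 40 N, if the wrist force passes 120 N, or if a joint passes its speed limit or range.

## Working session

There is one attempt and no reset: what is moved stays moved. The work goes in short steps, Python scripts to look and compute and a shell command to move; the robot and the scene stay as the last step left them, time stands still between calls to the robot, and variables do not carry over. Pictures are saved under pics/ and viewed, and the job is handed in when it is done.

```bash
mkdir -p pics
python3 - <<'E'
from rig import sense, eyes, ctrl
import cv2,json
print(sense())
for n in ["top","side","wrist"]:
    c=eyes.capture(n); cv2.imwrite(f"pics/{n}0.png",c["pixels"][:,:,::-1])
    print(n,c["mtx"].tolist(),c["R"].tolist(),c["t"].tolist())
E
```

```text
{'time_s': 0.0, 'joints': array([-1.54139830e+00,  3.13423357e-01,  1.49842125e+00, -1.84477650e-05,
        1.33099258e+00, -2.23413171e-01]), 'dq': array([-0.00057868, -0.00172724, -0.0002186 , -0.00128442,  0.00156353,
        0.00220688]), 'tau': array([ 1.08189262e-03, -4.12265217e+01, -2.59742510e+01, -9.03037312e-05,
        4.13282964e-03, -5.90576761e-07]), 'eef_pos': array([ 131.28598211, -508.0606204 ,  230.7546664 ]), 'ee_rot': array([ 0.08918225, -0.08910963,  0.70190331, -0.7010262 ]), 'force': array([-0.54478063, -0.09413459, -0.33931897]), 'wrist_torque': array([-0.00160795,  0.01379848, -0.02935747]), 'grip_width': 0.9989111455839413}
top [[419.6178602727399, 0.0, 262.9762298471907], [0.0, 419.6178602727399, 194.15457736667796], [0.0, 0.0, 1.0]] [[0.012901625996516612, -0.9998875238906557, -0.007647719559399896], [-0.9972118853776578, -0.01230416118322923, -0.073600701621073], [0.07349832452636666, 0.008575965566065031, -0.9972584665503854]] [-18.237273107971305, 495.86222800962446, 928.112072447763]
side [[497.3698507040148, 0.0, 252.1135340157557], [0.0, 497.3698507040148, 184.5154393057139], [0.0, 0.0, 1.0]] [[0.9891738267112494, -0.14660042885798613, -0.006592026098054986], [-0.11455987323889626, -0.7433494618368317, -0.6590201916712268], [0.09171246367267057, 0.6526407065495894, -0.7520963582956256]] [-497.303694910576, 107.86912683499789, 945.9580901441741]
wrist [[332.2415045187904, 0.0, 256.8331217235034], [0.0, 332.2415045187904, 188.48265696375128], [0.0, 0.0, 1.0]] [[0.24971825611571144, -0.9683184940872188, -0.0002942298255711074], [-0.9330226294808002, -0.24069712540969215, 0.26745778488622546], [-0.2590551397661577, -0.06651456854083321, -0.9635695339375177]] [-525.3582035810673, -35.74762716954826, 377.50009667751215]
```

View pics/top0.png

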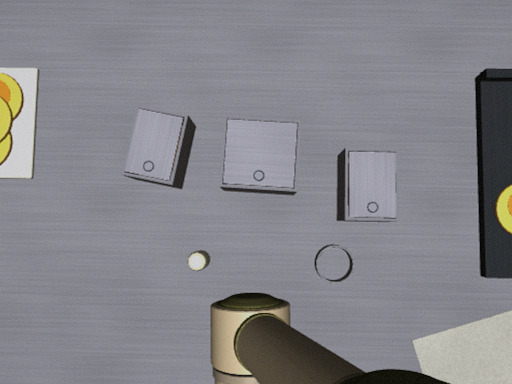

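View pics/side0.png

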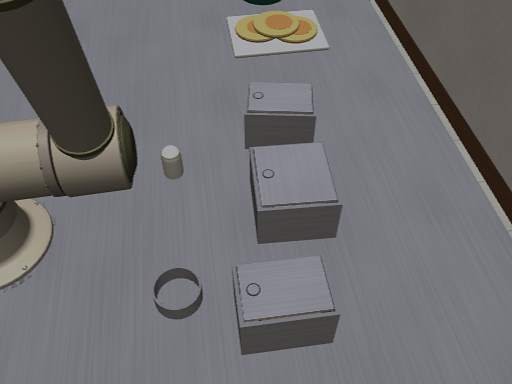

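The middle box is the widest: its ring is at about (259,175) in top and (268,174) in side, with lid corners in top near (228,119), (298,123), (296,190) and (222,187). Next I'll refine these points.

```bash
cat > h.py <<'E'
import numpy as np, cv2
def ray(c,u,v):
    d=c["R"].T@np.linalg.inv(c["mtx"])@np.array([u,v,1.]); return -c["R"].T@c["t"], d
def onz(c,u,v,z):
    o,d=ray(c,u,v); return o+d*(z-o[2])/d[2]
def tri(a,b):
    A=[];B=[]
    for c,u,v in (a,b):
        o,d=ray(c,u,v); d=d/np.linalg.norm(d); P=np.eye(3)-np.outer(d,d); A.append(P);B.append(P@o)
    return np.linalg.lstsq(np.vstack(A),np.hstack(B),rcond=None)[0]
E
python3 - <<'E'
from h import *
from rig import eyes
cs={n:eyes.capture(n) for n in("top","side")}
R={}
for n,(u,v,r) in {"top":(259,175,9),"side":(268,174,9)}.items():
    g=cv2.cvtColor(cs[n]["pixels"],cv2.COLOR_RGB2GRAY).astype(float)
    p=g[v-r:v+r+1,u-r:u+r+1]; m=p<np.median(p)-25
    n_,l,st,ce=cv2.connectedComponentsWithStats(m.astype(np.uint8),connectivity=8)
    i=1+np.argmax(st[1:,4]); ys,xs=np.where(l==i)
    e=cv2.fitEllipse(np.c_[xs,ys].astype(np.float32)); print(n,st[i],e)
    R[n]=(cs[n],u-r+e[0][0],v-r+e[0][1])
print("tri",tri(R["top"],R["side"]), "z106", onz(*R["top"],106),onz(*R["side"],106))
for n,s in (("top",(200,100,120,110)),("side",(230,125,130,130))):
    x,y,w,h=s; im=cs[n]["pixels"][y:y+h,x:x+w,::-1]
    cv2.imwrite(f"pics/crop_{n}.png",cv2.resize(im,None,fx=4.5,fy=4.5,interpolation=cv2.INTER_CUBIC))
E
```

```text
top [ 3  4 12 11 54] ((8.41939640045166, 9.123268127441406), (9.732996940612793, 10.336907386779785), 96.65057373046875)
side [ 3  4 12 10 38] ((8.684967994689941, 8.308984756469727), (8.57353687286377, 10.853262901306152), 94.52259063720703)
tri [530.29523924  -2.95749177 105.68783402] z106 [528.63002592  -2.87553892 106.        ] [531.8797675   -3.15994263 106.        ]
```

View pics/crop_top.png

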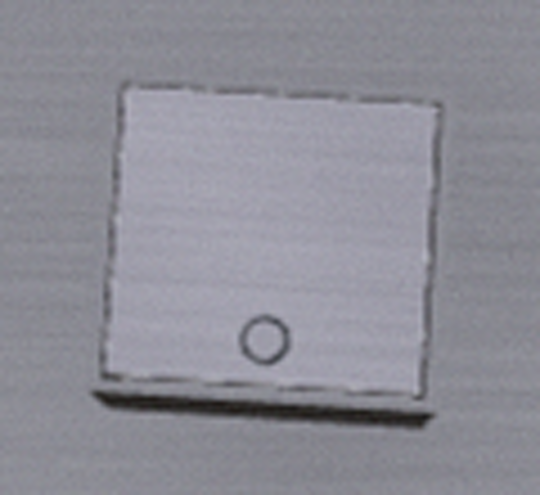

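View pics/crop_side.png

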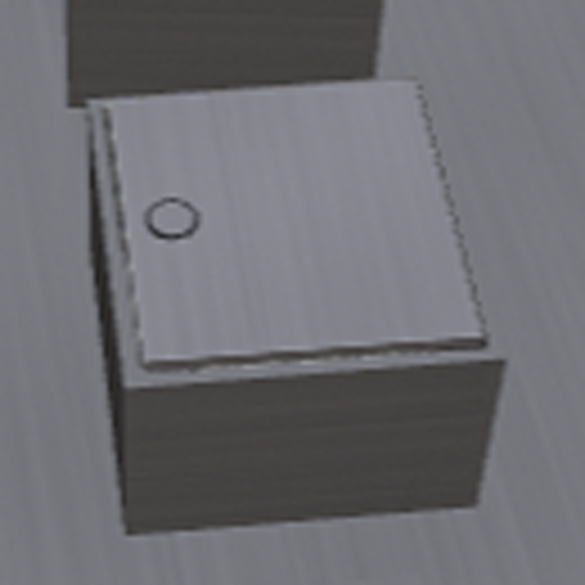

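Both crops show the ring and the lid's four corners clearly, at (103,377), (422,396), (122,85) and (440,103) in the top crop. Next: sizes and yaw.

Run:
```python
from h import *
from rig import eyes,sense
from scipy.spatial.transform import Rotation as Ro
c=eyes.capture("top"); s=eyes.capture("side")
P=[onz(c,200+(a+.5)/4.5-.5,100+(b+.5)/4.5-.5,106)[:2] for a,b in((103,377),(422,396),(122,85),(440,103))]
S=[onz(s,230+(a+.5)/4.5-.5,125+(b+.5)/4.5-.5,106)[:2] for a,b in((108,107),(145,362),(417,80),(485,340))]
for Q in((P[0],P[1],P[2],P[3]),(S[0],S[1],S[2],S[3])):
    fl,fr,bl,br=Q
    print(np.round(Q,1).tolist(),"front",np.linalg.norm(fl-fr),"sides",np.linalg.norm(bl-fl),np.linalg.norm(br-fr))
    print("yaw deg", [np.degrees(np.arctan2(d[1],d[0])) for d in (bl-fl,br-fr)],np.degrees(np.arctan2(-(fl-fr)[0],(fl-fr)[1])))
q=sense()["ee_rot"]; print(Ro.from_quat(np.r_[q[1:],q[0]]).as_matrix().round(3))
```

```text
[[510.7, 70.6], [503.8, -74.8], [646.0, 64.5], [639.2, -82.1]] front 145.5202330355591 sides 135.44372793097153 135.60576963322598
yaw deg [np.float64(-2.5639916376284972), np.float64(-3.0652480536395172)] -2.7244658071926944
[[516.0, 65.0], [509.4, -75.3], [650.2, 61.0], [641.7, -84.6]] front 140.53440964387235 sides 134.264895376619 132.66498512899267
yaw deg [np.float64(-1.736283789359557), np.float64(-3.990664471198513)] -2.712051067659681
[[-0.968 -0.     0.25 ]
 [-0.25   0.    -0.968]
 [-0.    -1.    -0.   ]]
```

Top view gives a lid of 145.5 x 135.5 mm (expected 145 x 134.5), yaw about -2.7°, ring at (530,-3,106). All consistent with the given sizes. I'll close the fingers, align with the box and travel above it.

```bash
python3 -m handwheel '[{"grip":0,"wy":0.1},{"wy":0.1},{"wy":0.1},{"tx":-23,"tz":-32},{"tx":-23,"tz":-32},{"tx":-23,"tz":-32},{"tx":-23,"tz":-32},{"tx":-23,"tz":-32},{"tx":-23,"tz":-32},{"tx":-23,"tz":-32}]' 40
python3 -m handwheel '[{"tx":-23,"tz":-32},{"tx":-23,"tz":-32},{"tx":-23,"tz":-32},{"tx":-23,"tz":-32},{"tx":-23,"tz":-32},{"tx":-23,"tz":-32},{"tx":-23,"tz":-32},{"tx":-23,"tz":-32},{"tx":0}]'
cat > st.py <<'E'
from h import *
from rig import sense
from scipy.spatial.transform import Rotation as Ro
import sys
s=sense(); q=s["ee_rot"]; M=Ro.from_quat(np.r_[q[1:],q[0]]).as_matrix()
print("t",s["time_s"],"pos",s["eef_pos"].round(1),"F",s["force"].round(1),"q",s["joints"].round(2)); print(M.round(3))
if len(sys.argv)>1: print("tool shift", (M.T@(np.array(list(map(float,sys.argv[1:4])))-s["eef_pos"])).round(1))
E
python3 st.py 530.3 -3 130
```

```text
t 0.35 pos [ 131.3 -508.3  231.2] F [-0.5 -0.1  0.1] q [-1.54  0.31  1.5  -0.    1.33 -0.22]
[[-0.968 -0.     0.25 ]
 [-0.25   0.    -0.968]
 [-0.    -1.    -0.   ]]
tool shift [-512.7  101.3 -389.4]invalid input
invalid input
```

The call was refused, probably because every row needs all the keys.

```bash
python3 -m handwheel '[{"grip":0,"tx":0,"ty":0,"tz":0,"wx":0,"wy":0.1,"wz":0},{"grip":0,"tx":0,"ty":0,"tz":0,"wx":0,"wy":0.1,"wz":0},{"grip":0,"tx":0,"ty":0,"tz":0,"wx":0,"wy":0.1,"wz":0},{"grip":0,"tx":-23,"ty":0,"tz":-32,"wx":0,"wy":0,"wz":0},{"grip":0,"tx":-23,"ty":0,"tz":-32,"wx":0,"wy":0,"wz":0}]' 40
python3 st.py 530.3 -3 130
```

```text
time_s: 0.77
eef_pos: [180.1, -446.2, 230.7]
ee_rot: [-0.018, 0.018, 0.707, -0.707]
force: [1.0, -0.7, 1.2]
grip_width: 0.302
t 0.7667 pos [ 180.1 -446.2  230.7] F [ 1.  -0.7  1.2] q [-1.43  0.22  1.62  0.    1.3   0.19]
[[-0.999 -0.    -0.05 ]
 [ 0.05   0.001 -0.999]
 [ 0.    -1.    -0.001]]
tool shift [-327.5  101.  -460.2]
```

```bash
python3 -m handwheel '[{"grip":0,"tx":-23,"ty":0,"tz":-32,"wx":0,"wy":0,"wz":0},{"grip":0,"tx":-23,"ty":0,"tz":-32,"wx":0,"wy":0,"wz":0},{"grip":0,"tx":-23,"ty":0,"tz":-32,"wx":0,"wy":0,"wz":0},{"grip":0,"tx":-23,"ty":0,"tz":-32,"wx":0,"wy":0,"wz":0},{"grip":0,"tx":-23,"ty":0,"tz":-32,"wx":0,"wy":0,"wz":0},{"grip":0,"tx":-23,"ty":0,"tz":-32,"wx":0,"wy":0,"wz":0},{"grip":0,"tx":-23,"ty":0,"tz":-32,"wx":0,"wy":0,"wz":0},{"grip":0,"tx":-23,"ty":0,"tz":-32,"wx":0,"wy":0,"wz":0},{"grip":0,"tx":-23,"ty":0,"tz":-32,"wx":0,"wy":0,"wz":0},{"grip":0,"tx":-23,"ty":0,"tz":-32,"wx":0,"wy":0,"wz":0}]'
python3 st.py 530.3 -3 130
```

```text
time_s: 1.6
eef_pos: [426.0, -135.9, 231.5]
ee_rot: [0.017, -0.017, -0.707, 0.707]
force: [-0.2, -0.4, 0.5]
grip_width: -0.0
t 1.6 pos [ 426.  -135.9  231.5] F [-0.2 -0.4  0.5] q [-0.57  0.14  1.72 -0.    1.29  1.05]
[[-0.999  0.    -0.047]
 [ 0.047 -0.    -0.999]
 [-0.    -1.     0.   ]]
tool shift [ -97.9  101.5 -137.7]
```

```bash
python3 -m handwheel '[{"grip":0,"tx":-24,"ty":0,"tz":-34,"wx":0,"wy":0,"wz":0},{"grip":0,"tx":-24,"ty":0,"tz":-34,"wx":0,"wy":0,"wz":0},{"grip":0,"tx":-24,"ty":0,"tz":-34,"wx":0,"wy":0,"wz":0},{"grip":0,"tx":-24,"ty":0,"tz":-34,"wx":0,"wy":0,"wz":0},{"grip":0,"tx":0,"ty":30,"tz":0,"wx":0,"wy":0,"wz":0},{"grip":0,"tx":0,"ty":30,"tz":0,"wx":0,"wy":0,"wz":0},{"grip":0,"tx":0,"ty":30,"tz":0,"wx":0,"wy":0,"wz":0},{"grip":0,"tx":0,"ty":0,"tz":0,"wx":0,"wy":0,"wz":0}]'
python3 st.py 530.3 -3 110
python3 -c "
from rig import eyes
import cv2
for n in ('top','side'): cv2.imwrite(f'pics/{n}1.png',eyes.capture(n)['pixels'][:,:,::-1])"
```

```text
time_s: 2.27
eef_pos: [524.8, -5.7, 136.3]
ee_rot: [-0.02, 0.013, 0.708, -0.706]
force: [-0.8, -0.2, -1.0]
grip_width: -0.002
t 2.2667 pos [524.8  -5.7 136.3] F [-0.8 -0.2 -1. ] q [-0.23  0.41  1.62 -0.    1.12  1.38]
[[-0.999 -0.009 -0.047]
 [ 0.047  0.002 -0.999]
 [ 0.009 -1.    -0.002]]
tool shift [-5.6 26.2 -2.9]
```

View pics/side1.png

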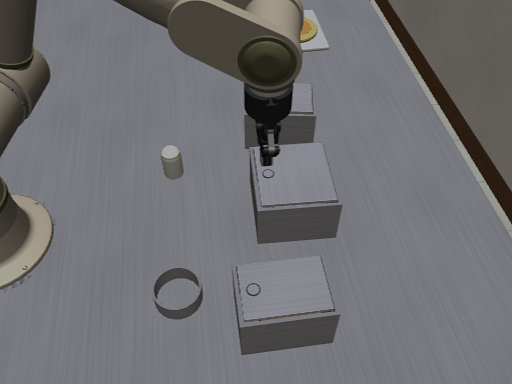

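In the side view the closed fingertips at (267,163) stand just above the ring mark at (268,174). I'll go down to just above the lid.

```bash
python3 -m handwheel '[{"grip":0,"tx":-5,"ty":10,"tz":-3,"wx":0,"wy":0,"wz":0},{"grip":0,"tx":0,"ty":10,"tz":0,"wx":0,"wy":0,"wz":0},{"grip":0,"tx":0,"ty":0,"tz":0,"wx":0,"wy":0,"wz":0},{"grip":0,"tx":0,"ty":0,"tz":0,"wx":0,"wy":0,"wz":0}]'; python3 st.py 530.3 -3 106
```

```text
time_s: 2.7
eef_pos: [532.5, -3.7, 121.3]
ee_rot: [-0.017, 0.017, 0.707, -0.707]
force: [0.8, 0.1, 0.0]
grip_width: 0.0
t 2.7 pos [532.5  -3.7 121.3] F [0.8 0.1 0. ] q [-0.23  0.44  1.62 -0.    1.08  1.39]
[[-0.999 -0.    -0.047]
 [ 0.047  0.    -0.999]
 [ 0.    -1.    -0.   ]]
tool shift [ 2.3 15.3 -0.6]
```

```bash
python3 -m handwheel '[{"grip":0,"tx":2,"ty":10,"tz":0,"wx":0,"wy":0,"wz":0},{"grip":0,"tx":0,"ty":3,"tz":0,"wx":0,"wy":0,"wz":0},{"grip":0,"tx":0,"ty":2,"tz":0,"wx":0,"wy":0,"wz":0},{"grip":0,"tx":0,"ty":0,"tz":0,"wx":0,"wy":0,"wz":0}]'; python3 st.py
python3 -m handwheel '[{"grip":0,"tx":0,"ty":1.5,"tz":0,"wx":0,"wy":0,"wz":0},{"grip":0,"tx":0,"ty":1.5,"tz":0,"wx":0,"wy":0,"wz":0},{"grip":0,"tx":0,"ty":0,"tz":0,"wx":0,"wy":0,"wz":0}]'
```

```text
time_s: 3.03
eef_pos: [530.5, -3.6, 106.5]
ee_rot: [-0.017, 0.017, 0.707, -0.707]
force: [-0.5, 0.6, 1.0]
grip_width: -0.0
t 3.0333 pos [530.5  -3.6 106.5] F [-0.5  0.6  1. ] q [-0.23  0.46  1.64 -0.    1.04  1.39]
[[-0.999 -0.    -0.047]
 [ 0.047  0.    -0.999]
 [ 0.    -1.    -0.   ]]
time_s: 3.28
eef_pos: [530.7, -3.7, 103.6]
ee_rot: [0.016, -0.017, -0.707, 0.707]
force: [-0.5, -0.3, 1.8]
grip_width: 0.001
```

```bash
python3 -m handwheel '[{"grip":0,"tx":0,"ty":1,"tz":0,"wx":0,"wy":0,"wz":0},{"grip":0,"tx":0,"ty":1,"tz":0,"wx":0,"wy":0,"wz":0},{"grip":0,"tx":0,"ty":0,"tz":0,"wx":0,"wy":0,"wz":0}]'
python3 -m handwheel '[{"grip":0,"tx":0,"ty":0.5,"tz":0,"wx":0,"wy":0,"wz":0},{"grip":0,"tx":0,"ty":0,"tz":0,"wx":0,"wy":0,"wz":0},{"grip":0,"tx":0,"ty":0,"tz":0,"wx":0,"wy":0,"wz":0}]'
```

```text
time_s: 3.53
eef_pos: [530.7, -3.6, 101.5]
ee_rot: [0.016, -0.017, -0.707, 0.707]
force: [-0.8, 0.7, 3.4]
grip_width: -0.001
time_s: 3.78
eef_pos: [530.7, -3.7, 101.0]
ee_rot: [0.017, -0.017, -0.707, 0.707]
force: [-1.3, 0.5, 4.7]
grip_width: -0.001
```

```bash
python3 -m handwheel '[{"grip":0,"tx":0,"ty":0.7,"tz":0,"wx":0,"wy":0,"wz":0},{"grip":0,"tx":0,"ty":0,"tz":0,"wx":0,"wy":0,"wz":0},{"grip":0,"tx":0,"ty":0,"tz":0,"wx":0,"wy":0,"wz":0}]'
python3 -m handwheel '[{"grip":0,"tx":0,"ty":-12,"tz":0,"wx":0,"wy":0,"wz":0},{"grip":0,"tx":5,"ty":-20,"tz":0,"wx":0,"wy":0,"wz":0},{"grip":0,"tx":20,"ty":-30,"tz":0,"wx":0,"wy":0,"wz":0},{"grip":0,"tx":20,"ty":-30,"tz":0,"wx":0,"wy":0,"wz":0},{"grip":0,"tx":20,"ty":-20,"tz":0,"wx":0,"wy":0,"wz":0},{"grip":0,"tx":0,"ty":0,"tz":0,"wx":0,"wy":0,"wz":0}]'
python3 -c "
from rig import eyes
import cv2
for n in ('top','side'): cv2.imwrite(f'pics/{n}2.png',eyes.capture(n)['pixels'][:,:,::-1])"; python3 st.py
```

```text
time_s: 4.03
eef_pos: [530.8, -3.7, 100.5]
ee_rot: [0.016, -0.017, -0.707, 0.707]
force: [-2.3, 0.8, 8.0]
grip_width: 0.003
time_s: 4.53
eef_pos: [464.9, -0.4, 215.7]
ee_rot: [0.015, -0.019, -0.706, 0.707]
force: [-0.3, -1.1, -0.8]
grip_width: 0.0
t 4.6333 pos [465.7  -0.6 212.3] F [ 0.1  0.4 -0.5] q [-0.25  0.2   1.7   0.    1.24  1.36]
[[-0.999  0.001 -0.047]
 [ 0.047 -0.    -0.999]
 [-0.001 -1.     0.   ]]
```

View pics/side2.png

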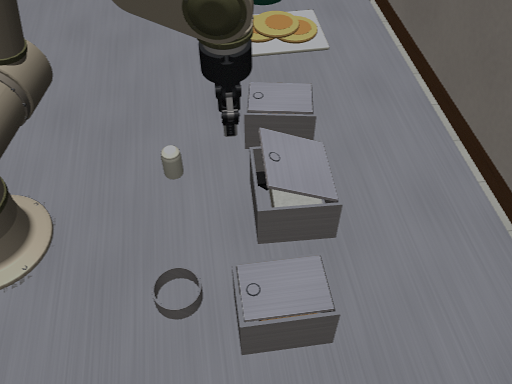

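The lid is ajar: in the side view its ring has moved to (275,157) and the inside is visible. The narrow boxes are still shut. I'll tilt the tool 45° forward and shift 38 mm sideways so the fingers miss the latch tongue.

```bash
python3 -m handwheel '[{"grip":0,"tx":0,"ty":0,"tz":-19,"wx":0,"wy":0,"wz":0},{"grip":0,"tx":0,"ty":0,"tz":-19,"wx":0,"wy":0,"wz":0},{"grip":0,"tx":0,"ty":0,"tz":0,"wx":0,"wy":0,"wz":0.112},{"grip":0,"tx":0,"ty":0,"tz":0,"wx":0,"wy":0,"wz":0.112},{"grip":0,"tx":0,"ty":0,"tz":0,"wx":0,"wy":0,"wz":0.112},{"grip":0,"tx":0,"ty":0,"tz":0,"wx":0,"wy":0,"wz":0.112},{"grip":0,"tx":0,"ty":0,"tz":0,"wx":0,"wy":0,"wz":0.112},{"grip":0,"tx":0,"ty":0,"tz":0,"wx":0,"wy":0,"wz":0.112},{"grip":0,"tx":0,"ty":0,"tz":0,"wx":0,"wy":0,"wz":0.112},{"grip":0,"tx":0,"ty":0,"tz":0,"wx":0,"wy":0,"wz":0}]'
python3 st.py 484 38 150
python3 - <<'E'
from h import *
from rig import eyes
c=eyes.capture('side'); cv2.imwrite('pics/side3.png',c['pixels'][:,:,::-1]); print(onz(c,275,157,147))
E
```

```text
time_s: 5.47
eef_pos: [466.4, 39.8, 209.3]
ee_rot: [-0.244, -0.273, -0.655, 0.661]
force: [-0.3, 0.1, -0.1]
grip_width: 0.002
t 5.4667 pos [466.4  39.8 209.3] F [-0.3  0.1 -0.1] q [-0.25 -0.1   2.23  0.48  0.32  0.96]
[[-0.732  0.68  -0.041]
 [ 0.035 -0.023 -0.999]
 [-0.68  -0.733 -0.007]]
tool shift [27.4 55.4  1.5]
[544.30779353  -3.37240509 147.        ]
```

View pics/side3.png

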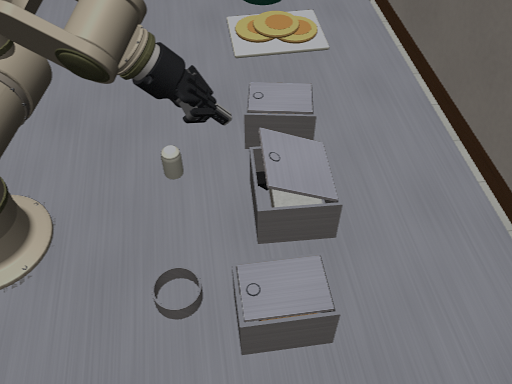

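In the side view the fingertips at (230,120) point forward and down, in front of the lid edge, and the height above the rim is clear. I'll go to the approach line, then insert.

```bash
python3 st.py 483 39 162 | tail -1
```

```text
tool shift [21.4 46.1  0.1]
```

```bash
python3 -m handwheel '[{"grip":0,"tx":11,"ty":0,"tz":0,"wx":0,"wy":0,"wz":0},{"grip":0,"tx":10,"ty":15,"tz":0,"wx":0,"wy":0,"wz":0},{"grip":0,"tx":0,"ty":15,"tz":0,"wx":0,"wy":0,"wz":0},{"grip":0,"tx":0,"ty":16,"tz":0,"wx":0,"wy":0,"wz":0},{"grip":0,"tx":0,"ty":0,"tz":0,"wx":0,"wy":0,"wz":0},{"grip":0,"tx":0,"ty":0,"tz":0,"wx":0,"wy":0,"wz":0}]'
python3 st.py 537 38 103
```

```text
time_s: 6.02
eef_pos: [484.9, 39.3, 163.7]
ee_rot: [-0.245, -0.272, -0.655, 0.661]
force: [-0.5, -0.5, 0.0]
grip_width: -0.004
t 6.0167 pos [484.9  39.3 163.7] F [-0.5 -0.5  0. ] q [-0.24  0.04  2.24  0.85  0.18  0.59]
[[-0.732  0.68  -0.04 ]
 [ 0.033 -0.022 -0.999]
 [-0.681 -0.733 -0.006]]
tool shift [ 3.2 80.  -0.4]
```

```bash
python3 -m handwheel '[{"grip":0,"tx":1.5,"ty":15,"tz":0,"wx":0,"wy":0,"wz":0},{"grip":0,"tx":1.5,"ty":15,"tz":0,"wx":0,"wy":0,"wz":0},{"grip":0,"tx":0,"ty":10,"tz":0,"wx":0,"wy":0,"wz":0},{"grip":0,"tx":0,"ty":0,"tz":0,"wx":0,"wy":0,"wz":0},{"grip":0,"tx":0,"ty":0,"tz":0,"wx":0,"wy":0,"wz":0}]'
python3 st.py 537 38 103
```

```text
time_s: 6.43
eef_pos: [507.9, 38.7, 136.1]
ee_rot: [-0.246, -0.273, -0.655, 0.66]
force: [-0.3, 0.9, 0.4]
grip_width: 0.002
t 6.4333 pos [507.9  38.7 136.1] F [-0.3  0.9  0.4] q [-0.22  0.15  2.22  1.37  0.13  0.08]
[[-0.729  0.683 -0.039]
 [ 0.033 -0.022 -0.999]
 [-0.683 -0.73  -0.007]]
tool shift [ 1.3 44.1 -0.3]
```

```bash
python3 -m handwheel '[{"grip":0,"tx":0,"ty":12,"tz":0,"wx":0,"wy":0,"wz":0},{"grip":0,"tx":0,"ty":12,"tz":0,"wx":0,"wy":0,"wz":0},{"grip":0,"tx":0,"ty":12,"tz":0,"wx":0,"wy":0,"wz":0},{"grip":0,"tx":0,"ty":0,"tz":0,"wx":0,"wy":0,"wz":0},{"grip":0,"tx":0,"ty":0,"tz":0,"wx":0,"wy":0,"wz":0}]'
python3 st.py 537 38 103
python3 -c "
from rig import eyes
import cv2
for n in ('side',): cv2.imwrite(f'pics/{n}4.png',cv2.resize(eyes.capture(n)['pixels'][60:260,140:390,::-1],None,fx=3,fy=3))"
```

```text
time_s: 6.85
eef_pos: [531.7, 37.8, 110.5]
ee_rot: [-0.246, -0.274, -0.654, 0.661]
force: [-0.5, -0.3, 0.1]
grip_width: -0.0
t 6.85 pos [531.7  37.8 110.5] F [-0.5 -0.3  0.1] q [-0.21  0.26  2.18  1.91  0.13 -0.46]
[[-0.729  0.683 -0.039]
 [ 0.033 -0.022 -0.999]
 [-0.683 -0.73  -0.006]]
tool shift [ 1.2  9.1 -0.3]
```

View pics/side4.png

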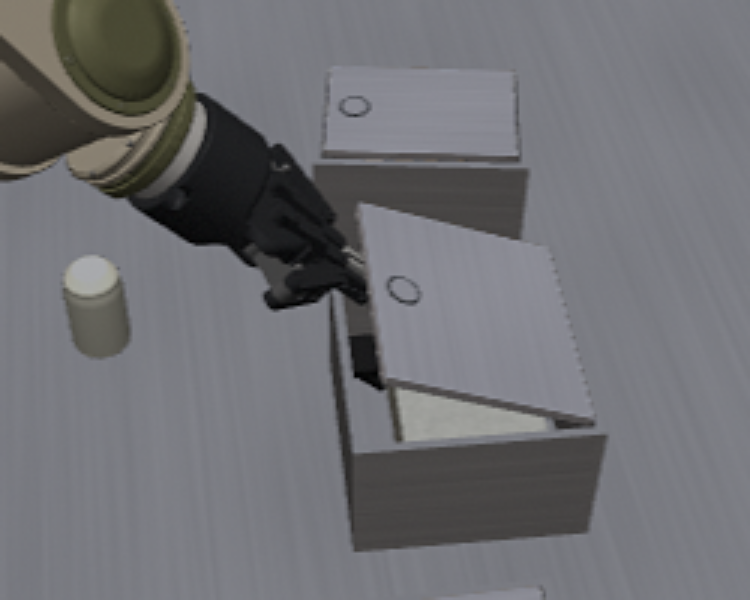

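The fingers are under the lid edge, beside the latch tongue, and the force is about zero. I'll swing the lid up along its arc, in stages.

```bash
python3 -m handwheel '[{"grip":0,"tx":-6,"ty":-2,"tz":0,"wx":0,"wy":0,"wz":0},{"grip":0,"tx":-6,"ty":-2,"tz":0,"wx":0,"wy":0,"wz":0},{"grip":0,"tx":-6,"ty":-2,"tz":0,"wx":0,"wy":0,"wz":0},{"grip":0,"tx":-6,"ty":-2,"tz":0,"wx":0,"wy":0,"wz":0},{"grip":0,"tx":-6,"ty":-2,"tz":0,"wx":0,"wy":0,"wz":0}]'
python3 st.py 563 37 168
```

```text
time_s: 7.32
eef_pos: [546.1, 36.9, 138.5]
ee_rot: [-0.246, -0.273, -0.654, 0.661]
force: [-2.4, 0.7, -1.1]
grip_width: -0.001
t 7.3167 pos [546.1  36.9 138.5] F [-2.4  0.7 -1.1] q [-0.2   0.22  2.12  1.1   0.13  0.35]
[[-0.73   0.682 -0.04 ]
 [ 0.033 -0.023 -0.999]
 [-0.683 -0.731 -0.005]]
tool shift [-32.5 -10.   -0.9]
```

```bash
python3 -m handwheel '[{"grip":0,"tx":-6.5,"ty":-2,"tz":0,"wx":0,"wy":0,"wz":0},{"grip":0,"tx":-6.5,"ty":-2,"tz":0,"wx":0,"wy":0,"wz":0},{"grip":0,"tx":-6.5,"ty":-2,"tz":0,"wx":0,"wy":0,"wz":0},{"grip":0,"tx":-6.5,"ty":-2,"tz":0,"wx":0,"wy":0,"wz":0},{"grip":0,"tx":-6.5,"ty":-2,"tz":0,"wx":0,"wy":0,"wz":0},{"grip":0,"tx":0,"ty":0,"tz":0,"wx":0,"wy":0,"wz":0}]'
python3 st.py 598 36 192
python3 -c "
from rig import eyes
import cv2
for n in ('side',): cv2.imwrite(f'pics/{n}5.png',cv2.resize(eyes.capture(n)['pixels'][60:260,140:390,::-1],None,fx=3,fy=3))"
```

```text
time_s: 7.82
eef_pos: [563.8, 35.7, 169.0]
ee_rot: [-0.246, -0.274, -0.654, 0.661]
force: [-0.7, -0.0, -0.0]
grip_width: -0.005
t 7.8167 pos [563.8  35.7 169. ] F [-0.7 -0.  -0. ] q [-0.19  0.2   2.04  0.61  0.19  0.86]
[[-0.728  0.684 -0.04 ]
 [ 0.032 -0.024 -0.999]
 [-0.684 -0.729 -0.004]]
tool shift [-40.7   6.6  -1.8]
```

View pics/side5.png

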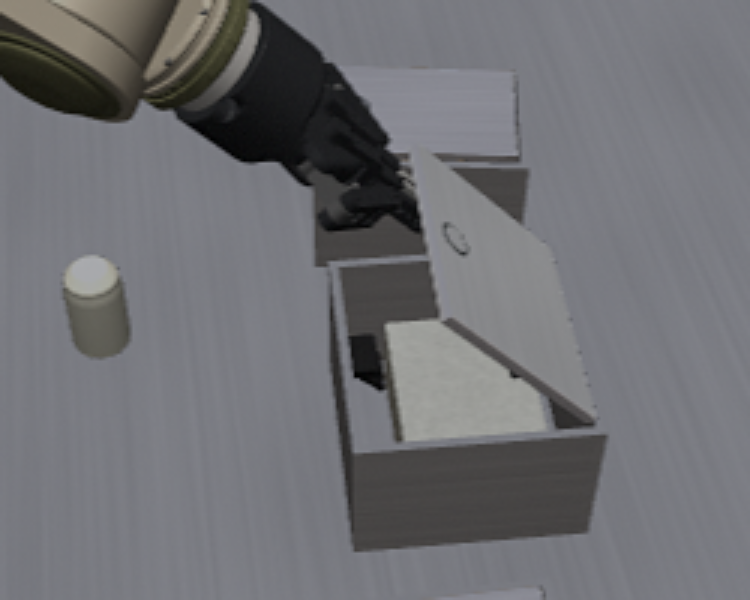

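The lid is at roughly 50° and following the fingers. The box has not moved. I'll continue the arc.

```bash
python3 -m handwheel '[{"grip":0,"tx":-7,"ty":0,"tz":0,"wx":0,"wy":0,"wz":0},{"grip":0,"tx":-7,"ty":0,"tz":0,"wx":0,"wy":0,"wz":0},{"grip":0,"tx":-7,"ty":1,"tz":0,"wx":0,"wy":0,"wz":0},{"grip":0,"tx":-7,"ty":1,"tz":0,"wx":0,"wy":0,"wz":0},{"grip":0,"tx":-7,"ty":2,"tz":0,"wx":0,"wy":0,"wz":0},{"grip":0,"tx":-6,"ty":2,"tz":0,"wx":0,"wy":0,"wz":0},{"grip":0,"tx":0,"ty":0,"tz":0,"wx":0,"wy":0,"wz":0}]'
python3 st.py 634 35 200
```

```text
time_s: 8.45
eef_pos: [598.2, 34.2, 191.4]
ee_rot: [-0.246, -0.274, -0.654, 0.661]
force: [-0.4, 0.9, 0.5]
grip_width: -0.001
t 8.45 pos [598.2  34.2 191.4] F [-0.4  0.9  0.5] q [-0.18  0.23  1.93  0.4   0.26  1.08]
[[-0.729  0.683 -0.04 ]
 [ 0.033 -0.024 -0.999]
 [-0.684 -0.73  -0.005]]
tool shift [-32.   18.2  -2.3]
```

```bash
python3 -m handwheel '[{"grip":0,"tx":-6.4,"ty":3,"tz":0,"wx":0,"wy":0,"wz":0},{"grip":0,"tx":-6.4,"ty":3,"tz":0,"wx":0,"wy":0,"wz":0},{"grip":0,"tx":-6.4,"ty":4,"tz":0,"wx":0,"wy":0,"wz":0},{"grip":0,"tx":-6.4,"ty":4,"tz":0,"wx":0,"wy":0,"wz":0},{"grip":0,"tx":-6.4,"ty":4,"tz":0,"wx":0,"wy":0,"wz":0},{"grip":0,"tx":0,"ty":0,"tz":0,"wx":0,"wy":0,"wz":0}]'
python3 st.py 656 35 197
python3 -c "
from rig import eyes
import cv2
for n in ('side',): cv2.imwrite(f'pics/{n}6.png',cv2.resize(eyes.capture(n)['pixels'][60:260,140:390,::-1],None,fx=3,fy=3))"
```

```text
time_s: 8.95
eef_pos: [634.7, 32.7, 199.9]
ee_rot: [-0.246, -0.274, -0.654, 0.661]
force: [0.0, -0.2, 0.2]
grip_width: 0.001
t 8.95 pos [634.7  32.7 199.9] F [ 0.  -0.2  0.2] q [-0.17  0.29  1.82  0.32  0.3   1.18]
[[-0.729  0.683 -0.04 ]
 [ 0.033 -0.024 -0.999]
 [-0.684 -0.73  -0.005]]
tool shift [-13.5  16.6  -3.1]
```

View pics/side6.png

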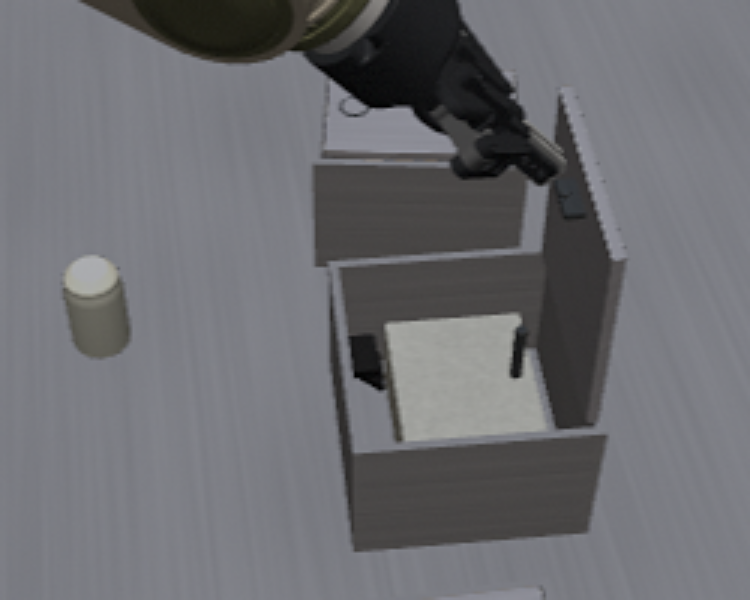

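The lid is about upright, with the fingertips at (560,165) against its inner face. I'll push it another 22 mm or so past vertical, gently, then look.

```bash
python3 -m handwheel '[{"grip":0,"tx":-3.5,"ty":4,"tz":0,"wx":0,"wy":0,"wz":0},{"grip":0,"tx":-3.5,"ty":4,"tz":0,"wx":0,"wy":0,"wz":0},{"grip":0,"tx":-3.5,"ty":4,"tz":0,"wx":0,"wy":0,"wz":0},{"grip":0,"tx":-3,"ty":4,"tz":0,"wx":0,"wy":0,"wz":0},{"grip":0,"tx":0,"ty":0,"tz":0,"wx":0,"wy":0,"wz":0}]'
python3 -m handwheel '[{"grip":0,"tx":5,"ty":-5,"tz":0,"wx":0,"wy":0,"wz":0},{"grip":0,"tx":10,"ty":-10,"tz":0,"wx":0,"wy":0,"wz":0},{"grip":0,"tx":15,"ty":-20,"tz":0,"wx":0,"wy":0,"wz":0},{"grip":0,"tx":15,"ty":-25,"tz":0,"wx":0,"wy":0,"wz":0},{"grip":0,"tx":10,"ty":-25,"tz":0,"wx":0,"wy":0,"wz":0},{"grip":0,"tx":0,"ty":-25,"tz":0,"wx":0,"wy":0,"wz":0},{"grip":0,"tx":0,"ty":-20,"tz":0,"wx":0,"wy":0,"wz":0},{"grip":0,"tx":0,"ty":0,"tz":0,"wx":0,"wy":0,"wz":0}]'
python3 -c "
from rig import eyes
import cv2
for n in ('side','top'): cv2.imwrite(f'pics/{n}7.png',eyes.capture(n)['pixels'][:,:,::-1])"; python3 st.py
```

```text
time_s: 9.42
eef_pos: [654.9, 32.0, 196.8]
ee_rot: [-0.246, -0.274, -0.654, 0.661]
force: [1.1, 0.8, -0.2]
grip_width: -0.0
time_s: 10.08
eef_pos: [523.9, 37.2, 257.3]
ee_rot: [-0.247, -0.275, -0.653, 0.661]
force: [0.7, -1.1, 1.2]
grip_width: 0.0
t 10.1833 pos [525.   37.  254.6] F [-0.9  0.2 -1.3] q [-0.21 -0.03  2.02  0.3   0.42  1.17]
[[-0.729  0.684 -0.04 ]
 [ 0.033 -0.023 -0.999]
 [-0.684 -0.73  -0.005]]
```

View pics/side7.png

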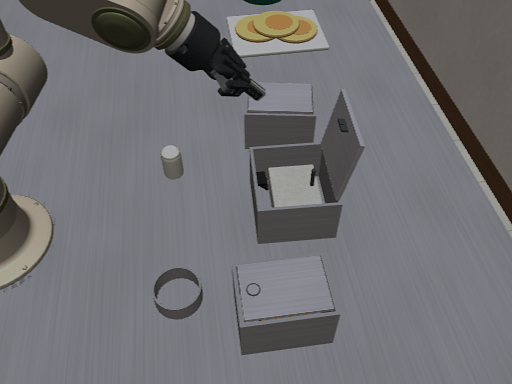

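View pics/top7.png

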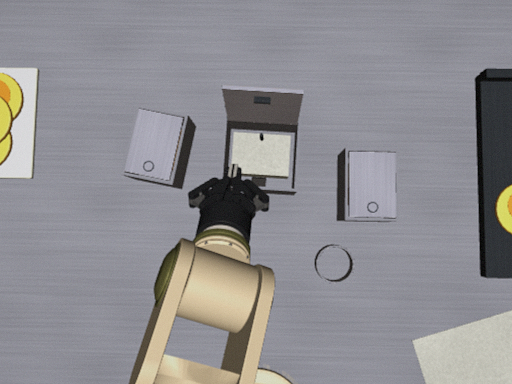

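The lid stands open and leans back, and the fingers are clear of it. Its top edge corners are at (343,95) and (360,145) in side, and (222,87) and (302,92) in top. Next I'll measure the angle and box shift.

```bash
python3 - <<'E'
from h import *
from rig import eyes
c=eyes.capture("top"); s=eyes.capture("side")
cv2.imwrite('pics/top8.png',c['pixels'][:,:,::-1])
for a,b in (((222.5,88),(343,95)),((302,92.5),(360,145))):
    p=tri((c,*a),(s,*b)); print(p.round(1))
    hx=644+(p[1]+9)*.047
    print("angle",np.arctan2(p[2]-102,-(p[0]-hx)),"radius",np.hypot(p[2]-102,p[0]-hx))
a=cv2.imread('pics/side0.png').astype(int); b=s['pixels'][:,:,::-1].astype(int)
for n,(x,y,w,h) in dict(wide_lower=(250,190,95,55),slimR=(225,250,120,105),shaker=(155,140,35,42),mould=(148,262,60,60)).items():
    sh,_=cv2.phaseCorrelate(*[cv2.cvtColor(i[y:y+h,x:x+w].astype(np.uint8),cv2.COLOR_BGR2GRAY).astype(np.float32) for i in(a,b)])
    print(n,np.round(sh,2),"mean diff",abs(a-b)[y:y+h,x:x+w].mean().round(1))
E
python3 st.py|head -1
```

```text
[675.3  62.1 217.3]
angle 1.8086523385345736 radius 118.62286858399855
[662.4 -80.7 233.2]
angle 1.7350490772032094 radius 132.99755287185695
wide_lower [ 0.11 -0.52] mean diff 9.5
slimR [ 0.03 -0.01] mean diff 2.0
shaker [-0.01  0.48] mean diff 2.1
mould [-0.    0.01] mean diff 1.9
t 10.2833 pos [525.3  37.  253.4] F [-0.3 -0.6 -0.1] q [-0.21 -0.03  2.02  0.3   0.42  1.17]
```

```bash
python3 -c "
from rig import ctrl
print(ctrl.finish_job())"
```

```text
the job is handed in; nothing more can be done
None
```

The napkin box is open with its lid leaning back, and I handed the job in at about 10.3 s of the 48 s allowed. The hand-in reports no verdict.

- **What I did:** I pressed the ring mark with closed fingertips to about 5.5 mm of travel, with about 8 N on the tool. The catch let go and the lid sprang ajar. I tilted the tool about 43° forward, slid the fingers under the lid edge beside the latch tongue, swung the lid past upright and backed the arm off.
- **Lid angle:** Triangulating the two top corners gave 1.74 and 1.81 rad, against the required 1.4. The right corner gave a radius of 133 mm, matching the lid's 134.5 mm. The left corner gave only 119 mm, so its pixel pick was poor and I trust the right corner more.
- **Lid at rest:** I did not measure whether the lid was still moving. It was standing by itself in the last pictures, which span only about 0.2 s.
- **Other objects:** Image shifts in the side view were about 0.5 px or less for the napkin box, the right-hand narrow box, the shaker and the mould. The left-hand narrow box was judged only by eye, and it looks shut and unmoved.
- **Contact:** The tool force was near zero, with the fingertips about 250 mm above the counter and clear of everything.
- **Refused call:** My first two move calls were refused because the rows left out some keys. No motion resulted.

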